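# Refill the spacer feeder

### The job

Slide the feeder's cover by its red grip fully open to its end stop, then pour all eight brass spacers from the white cup into the feeder's hopper. Stand the empty cup upright in the yellow tray, leave the cover fully open, and do not disturb the circuit board or the jar.

Things in the scene. Friction and masses are not known exactly. Their poses are not given: they have to be found in the camera images.
- cover (a joint): sliding steel cover plate of the feeder, dark grey, 146 x 133 mm, 5 mm thick. 0 = fully closed over the hopper; 0.130 m = at its end stop, hopper fully uncovered. It slides along the feeder's own +y axis on top of the feeder, needs about 2 N, stays where it is left.
- cover_grip (a point): middle of the red grip bar standing on the cover: bar 60 mm along the feeder's x, 16 mm thick along the feeder's y (the sliding direction), 36 mm tall (from 86 to 122 mm above the bench); this point is at 109 mm above the bench, on the cover's centre line, and moves with the cover. Its axes are the feeder's.
- feeder: grey fixed parts feeder on the bench, 150 mm (its x) by 270 mm (its y), 80 mm tall, origin under its centre on the bench. Its -y half is an open-topped hopper (walls 6 mm), its +y half a closed flat deck over which the cover slides open.
- hopper (a point): centre of the hopper's inner floor, 12 mm above the bench; axes as the feeder's. Inside the hopper is 138 mm along x, 129 mm along y (from 64.5 mm on the -y side to the face of the deck half 64.5 mm on the +y side); its rim is 68 mm above this point (80 mm above the bench).
- cup: loose white soft-touch plastic cup without handle, 90 mm tall, outer diameter 54 mm at the foot widening evenly to 68 mm at the rim (62 mm at half height), wall 3 mm, floor 5 mm thick, 90 g. Origin in the centre of its underside, z up to the mouth. Stands upright at the start, with the eight spacers in it.
- tray: yellow fixed shallow tray for empty cups, 150 x 150 mm outside, walls 5 mm thick and 22 mm tall, floor 5 mm thick; origin under its centre on the bench.
- board: green circuit board lying loose on the bench, 100 x 70 mm, up to 14 mm tall with its parts; origin in the centre of its underside. Bystander.
- jar: closed clear jar with a black cap, 60 mm diameter, 95 mm tall, loose; origin in the centre of its underside. Bystander.
- spacer0: brass spacer, a short cylinder of 16 mm diameter and 14 mm height with a dark dimple in its upper face, 18 g, loose, in the cup at the start; origin in the centre of its underside, z along its axis.
- spacer1: brass spacer, a short cylinder of 16 mm diameter and 14 mm height with a dark dimple in its upper face, 18 g, loose, in the cup at the start; origin in the centre of its underside, z along its axis.
- spacer2: brass spacer, a short cylinder of 16 mm diameter and 14 mm height with a dark dimple in its upper face, 18 g, loose, in the cup at the start; origin in the centre of its underside, z along its axis.
- spacer3: brass spacer, a short cylinder of 16 mm diameter and 14 mm height with a dark dimple in its upper face, 18 g, loose, in the cup at the start; origin in the centre of its underside, z along its axis.
- spacer4: brass spacer, a short cylinder of 16 mm diameter and 14 mm height with a dark dimple in its upper face, 18 g, loose, in the cup at the start; origin in the centre of its underside, z along its axis.
- spacer5: brass spacer, a short cylinder of 16 mm diameter and 14 mm height with a dark dimple in its upper face, 18 g, loose, in the cup at the start; origin in the centre of its underside, z along its axis.
- spacer6: brass spacer, a short cylinder of 16 mm diameter and 14 mm height with a dark dimple in its upper face, 18 g, loose, in the cup at the start; origin in the centre of its underside, z along its axis.
- spacer7: brass spacer, a short cylinder of 16 mm diameter and 14 mm height with a dark dimple in its upper face, 18 g, loose, in the cup at the start; origin in the centre of its underside, z along its axis.
Things that resemble listed ones, but are neither listed nor needed, are in the scene too. What is shaped like the cup but purple is not meant.

How it is judged:
By the outcome, as a careful person would: the job done as asked, in the order asked, and still so for the second after the job is handed in, with the robot touching nothing.
It also fails if it takes over 61 s, if anything falls off the work surface, if the arm or the gripper's body presses on something with over 40 N, if the wrist force passes 120 N, or if a joint passes its speed limit or range.

### The arm

A 7-joint arm with a two-finger parallel gripper is mounted at the origin on the work surface. World frame = base frame: x ahead of the robot, y to its left, z up, the work surface at z = 0. Lengths are in mm, angles in rad, forces in N, time in s.
With the tool pointing down it reaches from about 425 to 950 mm from the base axis. Payload 4.7 kg.
Tool frame: the origin (TCP) lies at the very end of the fingers, on their centre line; the grasp point (between the pads) lies arm.tcp_to_grasp behind it (arm.tcp_to_grasp is the distance from the TCP to the grasp point, in mm); z points along the fingers, y is the line along which they close (so a half turn about z gives the same grasp; the last joint's range is limited). The gripper opens to 85 mm and grips with 20 to 120 N. Pads are 22 mm wide; open, the fingers measure 114 mm over their backs; the gripper's body (76 mm by 85 mm) begins 54 mm behind the grasp point. The pads swing forward as they close: fully open they stand 13 mm farther back than shut.
Start: joints at [-1.238, 0.469, -0.049, 1.532, 0.024, 1.141, -0.082], TCP at [238.883, 631.335, 231.335] pointing down, gripper open.
Joint ranges: [-2.59, 2.59], [-0.33, 1.99], [-1.39, 1.29], [0.1, 2.45], [-1.04, 4.18], [0.21, 1.99], [-2.66, 2.66]. Speed limits (rad/s): [2.57, 2.57, 3.14, 3.14, 3.14, 3.14, 3.14].

### API

Orientations are given as a rotation vector (axis times angle).
In Python, from workcell import arm gives the robot as it stands.
- The arm moves only by the shell command python3 -m inch 'ROWS' [OPENING]. ROWS is JSON, a list of rows, each a list of 6 numbers: the shift along the tool's x, y, z in units of 0.1 m (1.0 is 0.1 m), then the turn, a rotation vector about the tool's x, y, z in units of 90 degrees (1.0 is 90 degrees). In form: [[tx, ty, tz, rx, ry, rz], ...]. A call has 1 to 10 rows; each row is the pose to reach, as a shift and turn from the pose commanded when the call began, along the tool's axes at that moment; what a row does not reach only later rows make up. A row lasts 1/10 s, in which the tool goes at most 50 mm and 8.59 degrees, less where a joint would pass 70% of its speed; a pose out of reach is approached as far as the arm can. A call with a number of a shift or a turn outside -1 to 1 is refused whole. A call with a gripper value outside its range is refused whole. OPENING is the finger opening in mm, from 0 to 85.4, set as the call begins (- or left out, the last holds). The fingers move at their own pace and stop on an object; the grip force is fixed at half the most. Time passes only in rows, so rows that repeat a pose let the fingers close. It gives the time, the measured TCP pose, the force, the opening and the grip force at its end, in the units of the state.
- arm.sense(): the state, without advancing time (a new reading comes with each control period).
- arm.snapshot(name): name is "side" or "top" or "wrist"; returns a dict with "image" (400x640x3 uint8, red, green, blue), "fx", "fy", "cx", "cy" (pixels), "distortion" ([k1, k2, p1, p2, k3] as OpenCV has them; the pictures are not rectified), "pose" (4x4, takes a point from camera to world coordinates). Camera axes: x right, y down, z forward; pixel columns grow to the right and rows downward; lengths in mm; the calibration is good to about 2 mm. A picture is of the moment at which its call begins. There is no depth.
- arm.finish_job(): hands the job in; it is judged then, once.
The state is a dict: "time_s": time; "joint_positions": joint angles; "qvel": joint speeds; "effort": joint torques, N m; "ee_pos": TCP position; "tcp_rot": TCP orientation; "force": force on the tool from outside, world axes, zero at the start; "ft_torque": the same for the moment, N m; "finger_gap": finger opening in mm; "gripper_force": force on a finger pad.
Only numpy, scipy, OpenCV 4.12 (cv2) and the standard library are available. Lean on these libraries where they do the work, as an engineer would, in place of code of your own. Each camera call takes 0.05 s, during which the arm holds its last target. There are 200 camera calls.

## Working session

There is one attempt and no reset: what is moved stays moved. The work goes in short steps, Python scripts to look and compute and a shell command to move; the robot and the scene stay as the last step left them, time stands still between calls to the robot, and variables do not carry over. Pictures are saved under pics/ and viewed, at most 10 in all, crops included, and the job is handed in when it is done.

```bash
ls; mkdir -p pics
python3 - <<'E'
from workcell import arm
import cv2, numpy as np
s=arm.sense(); print(s, arm.tcp_to_grasp)
for n in("side","top"):
    r=arm.snapshot(n); cv2.imwrite(f"pics/{n}0.png",r["image"][:,:,::-1])
    print(n,r["fx"],r["cx"],r["cy"],r["distortion"],np.round(r["pose"],3).tolist())
E
```

```text
pics
{'time_s': 0.0, 'joint_positions': array([-1.23791381,  0.46945531, -0.04858074,  1.53370967,  0.02409008,
        1.14097128, -0.08230277]), 'qvel': array([ 0.00021763, -0.00180987, -0.00163353, -0.00117427, -0.00019075,
       -0.00149761, -0.00116952]), 'effort': array([ 7.31944019e-04, -5.10297203e+01, -4.66918980e-02, -2.37717837e+01,
        1.05695799e-02,  7.37284689e-03, -1.01524071e-05]), 'ee_pos': array([238.69914387, 630.76041131, 230.24534581]), 'tcp_rot': array([-5.65121929e-01, -3.09005589e+00,  3.04339853e-03]), 'force': array([-0.66513678,  0.1925481 , -0.23416793]), 'ft_torque': array([-0.03135219,  0.02568787,  0.00078568]), 'gripper_force': 0.0, 'finger_gap': 85.54007280946769} 18.700000000000003
side 378.8148137261255 322.64258655892735 204.04220099012846 [-0.01689635  0.          0.          0.          0.        ] [[-0.996, -0.064, 0.069, 479.941], [-0.094, 0.686, -0.722, 718.845], [-0.001, -0.725, -0.689, 792.338], [0.0, 0.0, 0.0, 1.0]]
top 433.4722160115354 316.96900760297456 204.2075230035714 [-0.03647015  0.          0.          0.          0.        ] [[-0.006, -0.994, 0.111, 404.958], [-1.0, 0.006, 0.002, -13.692], [-0.003, -0.111, -0.994, 1275.102], [0.0, 0.0, 0.0, 1.0]]
```

View pics/side0.png

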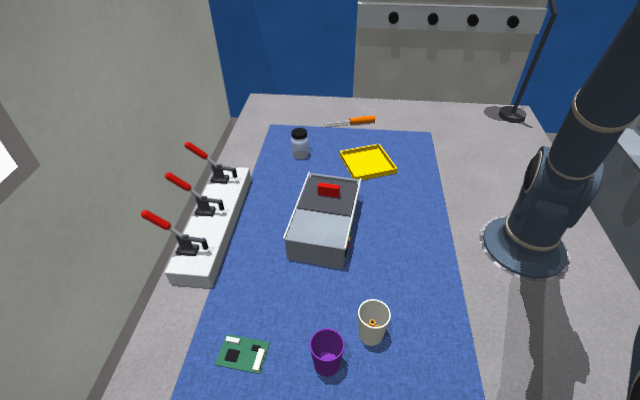

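View pics/top0.png

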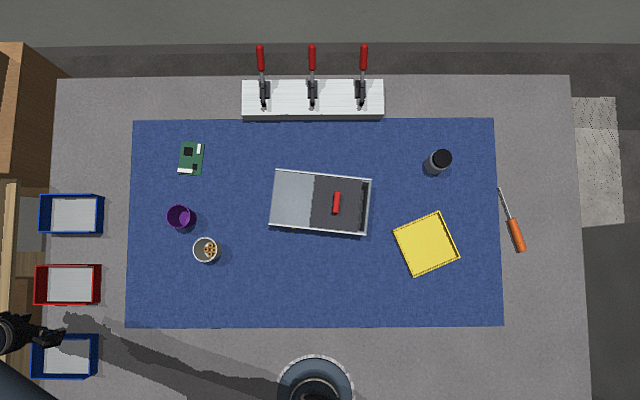

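Side view: white cup with brass inside at about (373,322), purple cup (327,352), feeder with red grip (328,189), yellow tray (368,161). Top view: white cup (205,250), feeder spanning (270–371, 170–237) with red grip (336,203) at its right (hopper) end, tray (426,244), jar (438,160), board (190,158).

```bash
cat > h.py <<'E'
from workcell import arm
import cv2, numpy as np
from scipy.spatial.transform import Rotation as R
def snap(n,save=None):
    r=arm.snapshot(n); r["K"]=np.array([[r["fx"],0,r["cx"]],[0,r["fy"],r["cy"]],[0,0,1.]]); r["P"]=np.array(r["pose"]); r["D"]=np.array(r["distortion"],float)
    r["hsv"]=cv2.cvtColor(r["image"],cv2.COLOR_RGB2HSV)
    if save: cv2.imwrite(f"pics/{save}.png",r["image"][:,:,::-1])
    return r
def ray(r,uv):
    n=cv2.undistortPoints(np.array([[uv]],float),r["K"],r["D"])[0,0]
    d=r["P"][:3,:3]@np.array([*n,1]); return r["P"][:3,3],d/np.linalg.norm(d)
def onz(r,uv,z):
    o,d=ray(r,uv); return o+d*(z-o[2])/d[2]
def tri(rs):
    A=np.zeros((3,3));b=np.zeros(3)
    for o,d in rs: M=np.eye(3)-np.outer(d,d);A+=M;b+=M@o
    p=np.linalg.solve(A,b); return p,[round(float(np.linalg.norm((np.eye(3)-np.outer(d,d))@(p-o))),1) for o,d in rs]
def blob(r,lo,hi,box):
    m=cv2.inRange(r["hsv"],np.array(lo),np.array(hi)); k=np.zeros_like(m);x0,y0,x1,y1=box;k[y0:y1,x0:x1]=m[y0:y1,x0:x1]
    cs,_=cv2.findContours(k,cv2.RETR_EXTERNAL,cv2.CHAIN_APPROX_NONE); return max(cs,key=cv2.contourArea)
def cen(c): M=cv2.moments(c); return M["m10"]/M["m00"],M["m01"]/M["m00"]
def state():
    s=arm.sense(); T=R.from_rotvec(s["tcp_rot"]).as_matrix(); return s,T
E
python3 - <<'E'
from h import *
np.set_printoptions(precision=1,suppress=True)
t=snap("top");s=snap("side")
for n,r,bt in(("top",t,dict(red=(320,180,350,225),yel=(380,200,470,285),cup=(185,232,225,270),fee=(262,160,380,245))),("side",s,dict(red=(310,175,350,205),yel=(330,140,405,185),cup=(350,290,400,350),fee=(280,165,370,270)))):
    z=dict(red=109,yel=22,cup=90,fee=80)
    for k,(lo,hi) in dict(red=((0,150,60),(8,255,255)),yel=((24,150,80),(34,255,255)),cup=((0,0,95),(40,90,255)),fee=((0,0,60),(180,75,255))).items():
        c=blob(r,lo,hi,bt[k]); rr=cv2.minAreaRect(c)
        ap=cv2.approxPolyDP(cv2.convexHull(c),3,True)[:,0]
        print(n,k,np.array(cen(c)),cv2.contourArea(c),cv2.boundingRect(c))
        if k!="cup": print("   ",ap.tolist(),"->",[onz(r,p,z[k])[:2].round().tolist() for p in ap])
    v=r["image"][bt["cup"][1]:bt["cup"][3],bt["cup"][0]:bt["cup"][2]]
    b=bt["cup"]; cv2.imwrite(f"pics/cup_{n}.png",cv2.resize(v[:,:,::-1],None,fx=6,fy=6,interpolation=0))
E
python3 -c "
import cv2,numpy as np
a=cv2.imread('pics/cup_top.png');b=cv2.imread('pics/cup_side.png')
H=max(a.shape[0],b.shape[0]);f=lambda i:cv2.copyMakeBorder(i,0,H-i.shape[0],0,0,0)
cv2.imwrite('pics/cups.png',np.hstack([f(a),f(b)]))"
```

```text
top red [336.  201.7] 103.0 (332, 191, 8, 22)
    [[339, 191], [338, 210], [333, 212], [334, 193]] -> [[570.0, -71.0], [519.0, -68.0], [513.0, -55.0], [565.0, -58.0]]
top yel [436.9 265.1] 70.0 (412, 248, 48, 30)
    [[456, 249], [459, 257], [412, 275]] -> [[412.0, -412.0], [389.0, -419.0], [339.0, -282.0]]
top cup [206.9 251.4] 61.0 (193, 238, 24, 24)
top fee [320.2 201.4] 5520.5 (268, 168, 105, 68)
    [[275, 168], [371, 178], [366, 235], [268, 224]] -> [[641.0, 106.0], [611.0, -163.0], [452.0, -146.0], [484.0, 124.0]]
side red [328.1 189.5] 223.0 (318, 183, 22, 14)
    [[318, 183], [337, 185], [338, 196], [319, 194]] -> [[569.0, -81.0], [516.0, -77.0], [510.0, -32.0], [562.0, -36.0]]
side yel [367.8 162. ] 1315.5 (340, 144, 57, 36)
    [[396, 167], [393, 173], [355, 178], [340, 151], [379, 144]] -> [[333.0, -287.0], [344.0, -255.0], [466.0, -218.0], [522.0, -360.0], [387.0, -415.0]]
side cup [372.7 321.1] 1055.0 (358, 300, 32, 45)
side fee [322.1 220. ] 5217.0 (283, 172, 80, 97)
    [[308, 172], [362, 180], [342, 268], [287, 258], [283, 236]] -> [[608.0, -163.0], [446.0, -140.0], [486.0, 182.0], [618.0, 165.0], [639.0, 97.0]]
```

View pics/cups.png

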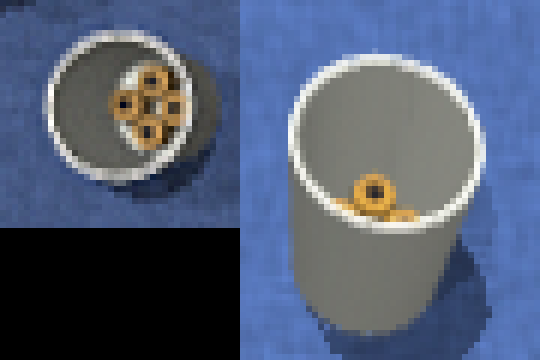

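The cup crops show the rim ellipse centred at about (204.6,249.2) in the top view and (374,313.1) in the side view. The spacers are visible inside.

```bash
cat >> h.py <<'E'
def plan(p,Rt=None):
    "shift (tool axes, 0.1 m) and turn (90 deg) from measured pose to target"
    s,T=state(); d=T.T@(np.array(p)-s["ee_pos"])/100
    w=np.zeros(3) if Rt is None else R.from_matrix(T.T@Rt).as_rotvec()/(np.pi/2)
    print("plan",d.round(3),w.round(3))
def frame(z,y):
    z=np.array(z,float);z/=np.linalg.norm(z);y=np.array(y,float);y-=z*(z@y);y/=np.linalg.norm(y);return np.stack([np.cross(y,z),y,z],1)
E
python3 - <<'E'
from h import *
np.set_printoptions(precision=1,suppress=True)
t=snap("top");s=snap("side")
print("cup rim",tri([ray(t,(204.6,249.2)),ray(s,(374,313.1))]), onz(t,(204.6,249.2),90),onz(s,(374,313.1),90))
# grip top face corners: far (+x) edge
lo,hi=(0,150,60),(8,255,255)
a=blob(t,lo,hi,(320,180,350,225));b=blob(s,lo,hi,(310,175,350,205))
print("grip",tri([ray(t,cen(a)),ray(s,cen(b))]))
A=[(339,191),(338,210)];B=[(318,183),(337,185)]
for p,q in zip(A,B): print("grip top -y corner",tri([ray(t,p),ray(s,q)]))
for p,q in (((371,178),(308,172)),((366,235),(362,180)),((275,168),(283,236))): print("feeder",tri([ray(t,p),ray(s,q)]))
for n,r,bx in(("t",t,(380,200,470,285)),("s",s,(330,140,405,185))):
    m=cv2.inRange(r["hsv"],(22,120,50),(36,255,255));k=np.zeros_like(m);x0,y0,x1,y1=bx;k[y0:y1,x0:x1]=m[y0:y1,x0:x1]
    pts=cv2.findNonZero(k);hull=cv2.convexHull(pts);print(n,"tray",cv2.approxPolyDP(hull,4,True)[:,0].tolist(),[onz(r,p,22)[:2].round().tolist() for p in cv2.approxPolyDP(hull,4,True)[:,0]],onz(r,cen(hull),22))
for nm,lo,hi,bx in(("purple",(130,80,40),(160,255,255),(160,200,200,235)),("board",(50,80,40),(85,255,255),(170,135,210,180)),("jar",(0,0,0),(180,255,40),(420,140,460,180))):
    print(nm,onz(t,cen(cv2.convexHull(blob(t,lo,hi,bx))),dict(purple=70,board=5,jar=90)[nm]))
Rt=frame((0,0,-1),(.115,.993,0)); plan((541,-62,180),Rt)
E
```

```text
cup rim (array([414.4, 297. ,  86.9]), [0.8, 0.8]) [415.2 296.   90. ] [413.8 298.9  90. ]
grip (array([540.8, -63. , 103.4]), [1.3, 1.3])
grip top -y corner (array([568.7, -71. , 117.6]), [0.5, 0.5])
grip top -y corner (array([516.8, -67.7, 117.4]), [1.1, 1.1])
feeder (array([ 609.4, -162.6,   80.3]), [1.2, 1.2])
feeder (array([ 449.1, -146. ,   75.6]), [3.0, 3.0])
feeder (array([638.3, 104.8,  88.8]), [0.7, 0.7])
t tray [[460, 257], [413, 277], [392, 230], [438, 210]] [[389.0, -422.0], [333.0, -285.0], [468.0, -228.0], [525.0, -363.0]] [ 427.9 -324.5   22. ]
s tray [[396, 172], [352, 177], [340, 151], [379, 144]] [[334.0, -261.0], [476.0, -222.0], [522.0, -360.0], [387.0, -415.0]] [ 426.4 -306.5   22. ]
purple [506.6 372.2  70. ]
board [689.5 365.9   5. ]
jar [ 664.4 -359.9   90. ]
plan [-5.3 -5.4  0.5] [-0.  -0.  -0.2]
```

```bash
python3 -m inch '[[-0.9,-0.9,0,0,0,-0.158],[-0.9,-0.9,0,0,0,-0.158],[-0.9,-0.9,0,0,0,-0.158],[-0.9,-0.9,0,0,0,-0.158]]' 60
python3 - <<'E'
from h import *
s,T=state();print(s["joint_positions"].round(3),s["ee_pos"].round(1));print(T.round(3))
plan((541,-62,180),frame((0,0,-1),(.11,.994,0)))
E
```

```text
time_s: 0.7
ee_pos: [294.8, 510.9, 231.6]
tcp_rot: [0.19, 3.134, -0.003]
force: [1.3, 0.3, -0.3]
finger_gap: 59.9
gripper_force: 0.0
[-1.057  0.332 -0.081  1.739  0.033  1.073  0.301] [294.8 510.9 231.6]
[[-0.993  0.121  0.002]
 [ 0.121  0.993 -0.002]
 [-0.002 -0.002 -1.   ]]
plan [-3.134 -5.389  0.532] [-0.001  0.001 -0.007]
```

```bash
for i in 1; do python3 -m inch '[[-0.52,-0.9,0,0,0,0],[-0.52,-0.9,0,0,0,0],[-0.52,-0.9,0,0,0,0]]' >/dev/null
python3 -m inch '[[-0.52,-0.9,0,0,0,0],[-0.52,-0.9,0,0,0,0],[-0.52,-0.9,0,0,0,0]]' >/dev/null
python3 -m inch '[[-0.52,-0.9,0,0,0,0],[-0.52,-0.9,0,0,0,0],[-0.52,-0.9,0,0,0,0]]' >/dev/null
python3 -m inch '[[-0.52,-0.9,0,0,0,0],[-0.52,-0.9,0,0,0,0],[-0.52,-0.9,0,0,0,0]]' >/dev/null
python3 -m inch '[[-0.52,-0.9,0,0,0,0],[-0.52,-0.9,0,0,0,0],[-0.52,-0.9,0,0,0,0]]' >/dev/null
python3 -m inch '[[-0.52,-0.9,0.4,0,0,0],[-0.52,-0.9,0.4,0,0,0],[-0.52,-0.9,0.4,0,0,0],[-0.52,-0.9,0.4,0,0,0],[-0.52,-0.9,0.4,0,0,0]]'; done
python3 - <<'E'
from h import *
s,T=state();print(s["joint_positions"].round(3),s["ee_pos"].round(1))
w=snap("wrist","w1");print(w["P"].round(2).tolist())
m=cv2.inRange(w["hsv"],(0,150,50),(8,255,255));cs,_=cv2.findContours(m,0,2);c=max(cs,key=cv2.contourArea);print(cv2.boundingRect(c),cv2.minAreaRect(c))
for p in cv2.boxPoints(cv2.minAreaRect(c)): print(p,onz(w,p,122).round(1))
plan((541,-62,97))
E
```

```text
time_s: 2.7
ee_pos: [540.2, -54.0, 191.3]
tcp_rot: [-0.175, -3.136, -0.002]
force: [-0.6, 0.6, 0.6]
finger_gap: 59.9
gripper_force: 0.0
[-0.216  0.298  0.293  1.908 -0.106  0.951  1.587] [540.2 -54.  191.3]
[[0.11, 0.96, 0.27, 472.08], [0.99, -0.11, -0.03, -46.72], [0.0, 0.27, -0.96, 334.24], [0.0, 0.0, 0.0, 1.0]]
(299, 166, 21, 79) ((309.0, 205.0), (78.0, 20.0), 90.0)
[299. 166.] [505.2 -66.3 122. ]
[319. 166.] [506.8 -51.5 122. ]
[319. 244.] [569.5 -58.6 122. ]
[299. 244.] [567.7 -74.6 122. ]
plan [-0.017 -0.082  0.946] [0. 0. 0.]
```

View pics/w1.png

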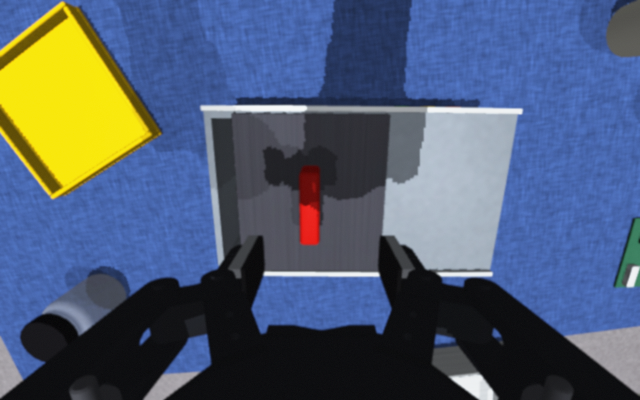

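The wrist view shows the red grip at (310,205), aligned with the fingers. The cover is slightly open already, with a dark hopper slit at x 212–235.

```bash
python3 -m inch '[[-0.01,-0.08,0.4,0,0,0],[-0.01,-0.08,0.8,0,0,0],[-0.01,-0.08,0.97,0,0,0],[-0.01,-0.08,0.97,0,0,0]]'; python3 -m inch '[[0,0,0,0,0,0],[0,0,0,0,0,0],[0,0,0,0,0,0],[0,0,0,0,0,0],[0,0,0,0,0,0],[0,0,0,0,0,0]]' 0
python3 - <<'E'
from h import *
s=snap("side");f=s["image"]
b=blob(s,(0,150,60),(8,255,255),(310,165,350,215));t=snap("top")
# dark cover edge vs deck
print(state()[1].round(3))
E
```

```text
time_s: 3.15
ee_pos: [538.3, -62.0, 92.5]
tcp_rot: [-0.173, -3.132, -0.002]
force: [-0.2, -1.1, -0.6]
finger_gap: 60.1
gripper_force: 0.0
time_s: 3.75
ee_pos: [541.2, -64.2, 96.0]
tcp_rot: [0.179, 3.134, 0.002]
force: [-1.5, 2.2, 6.3]
finger_gap: 15.2
gripper_force: 59.2
[[-0.994  0.114  0.003]
 [ 0.114  0.994  0.001]
 [-0.003  0.001 -1.   ]]
```

```bash
python3 -m inch '[[0,0.1,0,0,0,0],[0,0.25,0,0,0,0],[0,0.4,0,0,0,0],[0,0.55,0,0,0,0],[0,0.7,0,0,0,0],[0,0.8,0,0,0,0],[0,0.9,0,0,0,0],[0,0.9,0,0,0,0]]'
python3 -m inch '[[0,0.05,0,0,0,0],[0,0.1,0,0,0,0],[0,0.15,0,0,0,0],[0,0.15,0,0,0,0]]'
```

```text
time_s: 4.65
ee_pos: [552.0, 26.3, 96.0]
tcp_rot: [0.177, 3.133, 0.003]
force: [-0.0, 2.5, 3.6]
finger_gap: 15.0
gripper_force: 59.1
time_s: 5.05
ee_pos: [553.6, 39.9, 96.0]
tcp_rot: [0.179, 3.133, 0.001]
force: [0.2, 0.6, 4.9]
finger_gap: 14.9
gripper_force: 59.1
```

Travelled 105 mm so far; keep going in small steps until the stop shows in the force.

```bash
python3 -m inch '[[0,0.04,0,0,0,0],[0,0.08,0,0,0,0],[0,0.08,0,0,0,0]]'
python3 -m inch '[[0,0.03,0,0,0,0],[0,0.06,0,0,0,0],[0,0.06,0,0,0,0]]'
```

```text
time_s: 5.35
ee_pos: [553.7, 41.7, 96.0]
tcp_rot: [0.184, 3.134, -0.009]
force: [-1.9, -11.5, 6.2]
finger_gap: 14.5
gripper_force: 59.6
time_s: 5.65
ee_pos: [553.7, 41.7, 96.0]
tcp_rot: [0.19, 3.135, -0.019]
force: [-2.7, -22.4, 9.5]
finger_gap: 15.0
gripper_force: 60.1
```

```bash
python3 -m inch '[[0,-0.05,0,0,0,0],[0,-0.1,0,0,0,0],[0,-0.1,0,0,0,0]]'
python3 -m inch '[[0,0,0,0,0,0],[0,0,0,0,0,0],[0,0,0,0,0,0],[0,0,0,0,0,0]]' 60
python3 -m inch '[[0,0,-0.4,0,0,0],[0,0,-0.9,0,0,0],[0,0,-0.9,0,0,0],[0,0,-0.9,0,0,0]]' 85
python3 - <<'E'
from h import *
t=snap("top","t2");s=snap("side")
w=snap("wrist","w2")
lo,hi=(0,150,50),(8,255,255)
b=blob(s,lo,hi,(300,180,360,250));print(cen(b),onz(s,cen(b),104).round(1))
E
```

```text
time_s: 5.95
ee_pos: [553.8, 41.6, 96.0]
tcp_rot: [0.181, 3.133, -0.001]
force: [-0.9, -3.5, 6.6]
finger_gap: 15.0
gripper_force: 59.9
time_s: 6.35
ee_pos: [552.3, 44.1, 94.1]
tcp_rot: [-0.177, -3.136, -0.0]
force: [0.0, -0.8, 1.0]
finger_gap: 60.2
gripper_force: 0.0
time_s: 6.75
ee_pos: [553.0, 44.0, 185.4]
tcp_rot: [0.178, 3.134, 0.002]
force: [-0.5, 0.8, -0.9]
finger_gap: 85.0
gripper_force: 0.0
(319.94747081712063, 216.4059662775616) [551.5  43.5 104. ]
```

View pics/w2.png

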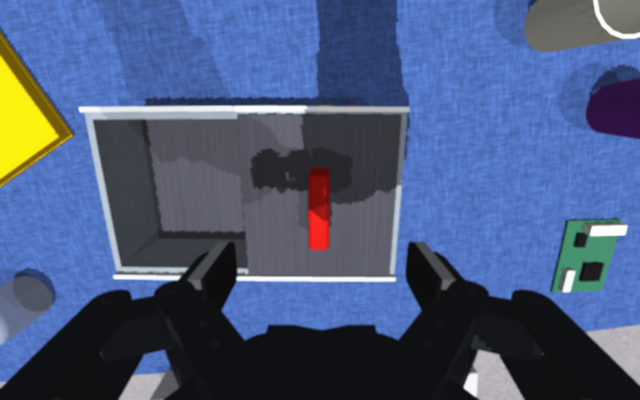

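The wrist view shows the cover flush at the far right end and the hopper fully uncovered (opening x 93–245). Next I fit a simple arm model from the logged poses, to check which pour postures are reachable.

```bash
cat > kin.py <<'E'
from h import *
from scipy.optimize import least_squares
import itertools
def fk(q,p,sg):
    h,L1,a1,L2,a2,L3,a3=p
    M=np.eye(4)
    def mul(ax,an,t=(0,0,0)):
        nonlocal M
        A=np.eye(4);A[:3,:3]=R.from_rotvec(np.array(ax)*an).as_matrix();A[:3,3]=A[:3,:3]@np.array(t);M=M@A
    mul((0,0,1),sg[0]*q[0],(0,0,h));mul((0,1,0),q[1]);mul((0,0,1),sg[1]*q[2],(a1,0,L1));mul((0,1,0),q[3],(a2,0,0))
    mul((0,0,1),sg[2]*q[4],(0,0,L2));mul((0,1,0),q[5],(a3,0,0));mul((0,0,1),sg[3]*q[6],(0,0,L3));return M
E
cat > fit.py <<'E'
from kin import *
D=[([-1.23791381,0.46945531,-0.04858074,1.53370967,0.02409008,1.14097128,-0.08230277],[238.7,630.8,230.2],[-.565,-3.09,.003]),
([-1.057,0.332,-0.081,1.739,0.033,1.073,0.301],[294.8,510.9,231.6],[.19,3.134,-.003]),
([-0.216,0.298,0.293,1.908,-0.106,0.951,1.587],[540.2,-54,191.3],[-.175,-3.136,-.002])]
s,T=state();D.append((s["joint_positions"],s["ee_pos"],s["tcp_rot"]));print(s["joint_positions"].round(3))
best=[]
for sg in itertools.product((1,-1),repeat=4):
    M=[fk(q,[0]*7,sg) for q,_,_ in D]
    O=[m[:3,:3].T@R.from_rotvec(r).as_matrix() for m,(q,e,r) in zip(M,D)]
    e=max(R.from_matrix(O[0].T@o).magnitude() for o in O); best.append((round(e,3),sg,R.from_matrix(O[0]).as_rotvec().round(2)))
best.sort(key=lambda b:b[0]);print(best[:3])
sg=best[0][1]
f=lambda p:np.concatenate([fk(q,p,sg)[:3,3]-e for q,e,_ in D]+[(np.array(p)-[300,350,0,350,0,250,0])*.02])
r=least_squares(f,[300,350,0,350,0,250,0]);print(r.x.round(1),f(r.x).round(1))
E
python3 fit.py
```

```text
[-0.383  0.325  0.284  1.892 -0.111  0.943  1.41 ]
[(0.001, (-1, -1, -1, -1), array([-0.  ,  0.  ,  1.57])), (0.241, (-1, -1, 1, -1), array([ 0.03, -0.04,  1.55])), (0.502, (1, 1, 1, 1), array([ 0.  , -0.  , -0.85]))]
[ 394.   432.3 -154.2  334.7   73.2  405.9 -340. ] [-45.4  11.1   5.8 -42.   25.5  -9.7   0.6  15.7  -0.9  -3.6  14.1   4.8
   1.9   1.6  -3.1  -0.3   1.5   3.1  -6.8]
```

```bash
python3 -m inch '[[0,0,-0.4,0,0,0],[0,0,-0.8,0,0,0],[0,0,-1,0,0,0]]' >/dev/null
python3 - <<'E'
from h import *
s,T=state();print(s["joint_positions"].round(4).tolist(),s["ee_pos"].round(1).tolist(),s["tcp_rot"].round(4).tolist())
c,n=np.cos(np.radians(40)),np.sin(np.radians(40))
d=np.array([.5*c,-.866*c,-n])
plan((480,150,330),frame(d,(.866,.5,0)));plan((480,150,330),frame(d,(-.866,-.5,0)))
E
```

```text
[-0.4042, 0.2259, 0.3014, 1.7673, -0.0727, 1.1573, 1.3761] [553.2, 43.6, 286.1] [0.1785, 3.1346, 0.0006]
plan [ 0.847  0.974 -0.44 ] [ 0.26  -0.513  0.555]
plan [ 0.847  0.974 -0.44 ] [ 0.605  0.306 -1.299]
```

```bash
cat > pj.py <<'E'
from h import *
s,T=state();print([s["joint_positions"].round(4).tolist(),s["ee_pos"].round(1).tolist(),s["tcp_rot"].round(4).tolist()],",")
E
python3 -m inch '[[0.4,0.5,-0.44,0.13,-0.256,0.278],[0.4,0.5,-0.44,0.13,-0.256,0.278],[0.4,0.5,-0.44,0.13,-0.256,0.278],[0.4,0.5,-0.44,0.13,-0.256,0.278],[0.4,0.5,-0.44,0.13,-0.256,0.278]]' >/dev/null; python3 pj.py
python3 - <<'E'
from h import *
c,n=np.cos(np.radians(40)),np.sin(np.radians(40))
d=np.array([.5*c,-.866*c,-n]);plan((480,150,330),frame(d,(.866,.5,0)))
E
```

```text
[[-0.7371, 0.0614, 0.2305, 1.9261, 0.4798, 1.085, 0.2913], [517.5, 98.6, 327.5], [0.755, 2.6288, -0.3148]] ,
plan [ 0.519  0.219 -0.297] [ 0.128 -0.255  0.276]
```

```bash
python3 -m inch '[[0.52,0.22,-0.3,0.128,-0.255,0.276],[0.52,0.22,-0.3,0.128,-0.255,0.276],[0.52,0.22,-0.3,0.128,-0.255,0.276],[0.52,0.22,-0.3,0.128,-0.255,0.276],[0.52,0.22,-0.3,0.128,-0.255,0.276],[0.52,0.22,-0.3,0.128,-0.255,0.276]]' ; python3 pj.py
cat > fit.py <<'E'
from kin import *
D=[([-1.23791381,0.46945531,-0.04858074,1.53370967,0.02409008,1.14097128,-0.08230277],[238.7,630.8,230.2]),
([-1.057,0.332,-0.081,1.739,0.033,1.073,0.301],[294.8,510.9,231.6]),
([-0.216,0.298,0.293,1.908,-0.106,0.951,1.587],[540.2,-54,191.3]),
([-0.4042, 0.2259, 0.3014, 1.7673, -0.0727, 1.1573, 1.3761], [553.2, 43.6, 286.1]),
([-0.383,0.325,0.284,1.892,-0.111,0.943,1.41],[553,44,185.4]),
([-0.7371, 0.0614, 0.2305, 1.9261, 0.4798, 1.085, 0.2913], [517.5, 98.6, 327.5])]
s,T=state();D.append((s["joint_positions"],s["ee_pos"]))
ax=[(0,0,-1),(0,1,0)]*3+[(0,0,-1)]
def rows(q):
    M=np.eye(3);B=[]
    for a,an in zip(ax,q): M=M@R.from_rotvec(np.array(a)*an).as_matrix();B.append(M)
    # base h; x,z offset after joints 2..7 (y assumed 0) 
    return np.hstack([np.array([[0],[0],[1.]]),B[1][:,[0,2]],B[3][:,[0,2]],B[5][:,[0,2]]])
A=np.vstack([rows(q) for q,_ in D]);b=np.concatenate([e for _,e in D])
x,res,rk,sv=np.linalg.lstsq(A,b,rcond=None);print("planar",x.round(1),np.abs(A@x-b).max().round(1),sv.round(2))
def rows2(q):
    M=np.eye(3);B=[]
    for a,an in zip(ax,q): M=M@R.from_rotvec(np.array(a)*an).as_matrix();B.append(M)
    return np.hstack([np.array([[0],[0],[1.]]),B[0],B[1],B[3],B[5]])
A=np.vstack([rows2(q) for q,_ in D]);lam=.01
x=np.linalg.solve(A.T@A+lam**2*np.eye(A.shape[1]),A.T@b);print("gen",x.round(1),np.abs(A@x-b).max().round(1))
E
python3 fit.py
```

```text
time_s: 8.3
ee_pos: [479.8, 151.1, 328.2]
tcp_rot: [1.157, 2.026, -0.548]
force: [0.0, 0.2, 0.4]
finger_gap: 85.2
gripper_force: 0.0
[[-0.971, 0.2047, 0.134, 1.9475, 0.8017, 1.4062, -0.6148], [479.8, 151.1, 328.2], [1.1566, 2.0262, -0.5482]] ,
planar [275.  -84.1 529.1 -44.  521.1 -21.9 354.4] 42.6 [5.22 4.53 0.85 0.6  0.27 0.23 0.17]
gen [117.2   1.6 -13.1 117.2  -1.4 -13.1 554.2  -2.  -14.7 460.   -5.1  -1.4
 307.7] 1.6
```

```bash
python3 - <<'E' >> /dev/null
E
cat >> kin.py <<'E'
X=np.array([117.2,1.6,-13.1,117.2,-1.4,-13.1,554.2,-2.,-14.7,460.,-5.1,-1.4,307.7])
AX=[(0,0,-1),(0,1,0)]*3+[(0,0,-1)]
LO=np.array([-2.59,-.33,-1.39,.1,-1.04,.21,-2.66]);HI=np.array([2.59,1.99,1.29,2.45,4.18,1.99,2.66])
RT=R.from_rotvec([0,0,np.pi/2]).as_matrix()
def FK(q):
    M=np.eye(3);B=[]
    for a,an in zip(AX,q): M=M@R.from_rotvec(np.array(a)*an).as_matrix();B.append(M)
    return np.array([0,0,X[0]])+B[0]@X[1:4]+B[1]@X[4:7]+B[3]@X[7:10]+B[5]@X[10:13],M@RT
def IK(p,Rt,q0):
    def f(q):
        e,M=FK(q);return np.concatenate([(e-p)/5,R.from_matrix(M.T@Rt).as_rotvec()*30,(q-q0)*.02])
    r=least_squares(f,np.clip(q0,LO+.01,HI-.01),bounds=(LO,HI));e,M=FK(r.x)
    return r.x,np.linalg.norm(e-p),np.degrees(R.from_matrix(M.T@Rt).magnitude())
def grasp(head,pitch,sgn,roll=0):
    a,b=np.radians([head,pitch]);d=np.array([np.cos(a)*np.cos(b),np.sin(a)*np.cos(b),-np.sin(b)])
    F=frame(d,sgn*np.array([-np.sin(a),np.cos(a),0]));return F@R.from_rotvec([0,0,np.radians(roll)]).as_matrix()
E
cat > s.py <<'E'
from kin import *
q0=np.array(arm.sense()["joint_positions"]);print(FK(q0)[0].round(1),arm.sense()["ee_pos"].round(1))
np.set_printoptions(precision=2,suppress=True)
def show(n,G,F,q0):
    q,e,a=IK(np.array(G)+18.7*F[:,2],F,q0)
    if e<4 and a<2: print(n,q,round(e,1),round(a,1))
    return q
for hd in(-90,-75,-60,-45,-30,0):
  for pt in (25,40):
    for sg in(1,-1): show(("cup",hd,pt,sg),(414,297,52),grasp(hd,pt,sg),q0)
for hd in(-120,-105,-90,-75,-60):
  for pt in(0,20):
    for roll in(-135,135):
      for sg in(1,-1): show(("pour",hd,pt,sg,roll),(539,-84,190),grasp(hd,pt,sg,roll),q0)
for hd in(-150,-130,-110,-90,-70):
  for pt in (25,40):
    for sg in(1,-1): show(("tray",hd,pt,sg),(428,-324,60),grasp(hd,pt,sg),q0)
E
python3 s.py
```

```text
[480.2 151.  327.9] [479.8 151.1 328.2]
('cup', -90, 25, 1) [-1.11  0.94  0.17  1.66  0.43  1.56 -1.18] 0.0 0.0
('cup', -90, 25, -1) [-0.7   0.98 -0.45  1.63  0.71  1.81  1.64] 0.0 0.0
('cup', -90, 40, 1) [-1.05  0.81  0.13  1.75  0.4   1.35 -1.17] 0.0 0.0
('cup', -90, 40, -1) [-0.62  0.87 -0.5   1.72  0.7   1.58  1.66] 0.0 0.0
('cup', -75, 25, 1) [-1.18  0.89  0.15  1.78  0.61  1.44 -1.17] 0.0 0.0
('cup', -75, 25, -1) [-0.8   0.93 -0.39  1.75  0.84  1.7   1.72] 0.0 0.0
('cup', -75, 40, 1) [-1.1   0.76  0.1   1.85  0.56  1.24 -1.13] 0.0 0.0
('cup', -75, 40, -1) [-0.7   0.81 -0.46  1.83  0.82  1.48  1.76] 0.0 0.0
('cup', -60, 25, 1) [-1.23  0.85  0.11  1.92  0.8   1.32 -1.2 ] 0.0 0.0
('cup', -60, 25, -1) [-0.9   0.87 -0.33  1.89  0.98  1.57  1.77] 0.0 0.0
('cup', -60, 40, 1) [-1.14  0.72  0.07  1.97  0.75  1.13 -1.12] 0.0 0.0
('cup', -60, 40, -1) [-0.79  0.76 -0.4   1.95  0.95  1.36  1.84] 0.0 0.0
('cup', -45, 25, 1) [-1.25  0.81  0.07  2.06  1.03  1.22 -1.28] 0.0 0.0
('cup', -45, 40, 1) [-1.15  0.67  0.03  2.1   0.98  1.03 -1.15] 0.0 0.0
('cup', -30, 25, 1) [-1.23  0.77 -0.02  2.21  
[... 3998 characters left out ...]
 0.71  0.45  2.13  0.9   0.76 -0.96] 0.0 0.0
('tray', -110, 40, -1) [0.1  0.66 0.07 2.11 1.08 0.96 2.04] 0.0 0.0
('tray', -90, 25, 1) [-0.19  0.78  0.31  2.3   1.54  0.92 -1.47] 0.0 0.0
('tray', -90, 25, -1) [-0.24  0.79  0.36  2.3   1.53  0.88  1.67] 0.0 0.0
('tray', -90, 40, 1) [-0.13  0.63  0.35  2.29  1.45  0.66 -1.22] 0.0 0.0
('tray', -90, 40, -1) [-0.11  0.63  0.32  2.29  1.45  0.68  1.92] 0.0 0.0
('tray', -70, 25, 1) [ 0.5   0.78 -0.46  2.45  2.04  1.43 -1.45] 0.0 0.0
('tray', -70, 25, -1) [ 0.5   0.78 -0.46  2.45  2.04  1.43  1.69] 0.0 0.0
('tray', -70, 40, 1) [ 0.15  0.57  0.08  2.43  2.03  0.76 -1.42] 0.0 0.0
('tray', -70, 40, -1) [-0.32  0.69  0.68  2.45  2.35  0.47  1.3 ] 0.0 0.0
```

```bash
cat > pl.py <<'E'
import sys; from kin import *
# pl.py x y z head pitch [roll]: TCP target
a=list(map(float,sys.argv[1:])); plan(a[:3],grasp(a[3],a[4],1,a[5] if len(a)>5 else 0))
E
python3 pl.py 340 390 260 -60 25; python3 pl.py 373 368 90 -60 25
```

```text
plan [ 2.305  0.006 -1.677] [ 0.    -0.168  0.007]
plan [ 3.375  0.194 -0.31 ] [ 0.    -0.168  0.007]
```

```bash
python3 -m inch '[[0.5,0,-0.8,0,-0.1,0],[0.8,0,-0.9,0,-0.168,0.007],[0.8,0,-0.9,0,-0.168,0.007],[0.8,0,-0.9,0,-0.168,0.007]]'>/dev/null;  python3 pl.py 340 390 260 -60 25; python3 pl.py 373 368 90 -60 25
```

```text
plan [ 1.257 -0.015 -1.119] [ 0.002 -0.002 -0.001]
plan [ 2.644  0.155 -0.074] [ 0.002 -0.002 -0.001]
```

```bash
python3 -m inch '[[0.63,0,-0.56,0,0,0],[0.63,0,-0.56,0,0,0],[0.63,0,-0.56,0,0,0]]'>/dev/null
python3 -m inch '[[0.63,0,-0.56,0,0,0],[0.63,0,-0.56,0,0,0],[0.63,0,-0.56,0,0,0]]'>/dev/null
python3 -m inch '[[0.7,0.08,0.52,0,0,0],[0.7,0.08,0.52,0,0,0],[0.7,0.08,0.52,0,0,0],[0.7,0.08,0.52,0,0,0]]'; python3 pl.py 373 368 90 -60 25
python3 - <<'E'
from h import *
w=snap("wrist","w3");print(w["P"].round(2).tolist(),w["fx"],w["cx"],w["cy"],w["D"])
E
```

```text
time_s: 9.7
ee_pos: [361.4, 376.0, 177.8]
tcp_rot: [1.046, 1.787, -0.656]
force: [0.9, 0.3, 0.4]
finger_gap: 85.4
gripper_force: 0.0
plan [0.743 0.054 0.487] [-0.002 -0.    -0.006]
[[0.87, 0.07, 0.49, 282.68], [0.49, -0.15, -0.86, 513.34], [0.01, 0.99, -0.17, 176.93], [0.0, 0.0, 0.0, 1.0]] 287.7414820598325 320.9760251527521 196.92322937951337 [-0.03148158  0.          0.          0.          0.        ]
```

View pics/w3.png

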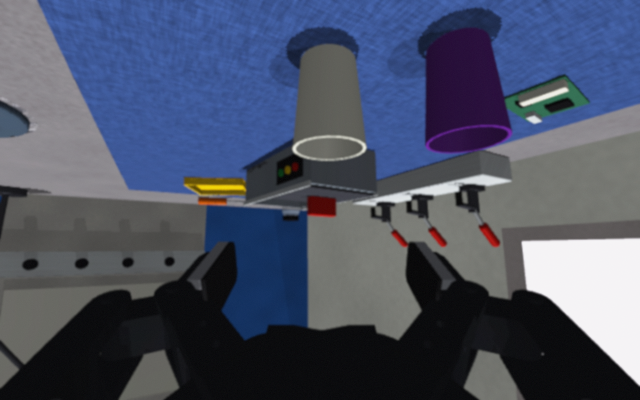

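Wrist view (camera inverted): white cup rim ellipse centred at (329,148), foot at about (325,48). The purple cup is clear to the right at (468,135).

```bash
python3 - <<'E'
from h import *
w=snap("wrist");t=snap("top");s=snap("side")
print(onz(w,(329,148),90).round(1)); 
print(tri([ray(w,(329,148)),ray(t,(204.6,249.2)),ray(s,(374,313.1))]))
E
python3 pl.py 378 360 96 -60 25;python3 pl.py 421 284 46 -60 25
```

```text
[413.5 300.5  90. ]
(array([414.72962119, 297.26429898,  88.36627538]), [0.8, 0.9, 1.2])
plan [0.639 0.055 0.572] [ 0.001 -0.003 -0.007]
plan [0.718 0.046 1.575] [ 0.001 -0.003 -0.007]
```

```bash
python3 pl.py 375.2 366 90.9 -60 25; python3 -m inch '[[0.4,0.05,0.3,0,0,0],[0.7,0.05,0.52,0,0,-0.006],[0.7,0.05,0.52,0,0,-0.006],[0.7,0.05,0.52,0,0,-0.006]]' 85.4;  python3 pl.py 425 279.7 44.4 -60 25
```

```text
plan [0.713 0.06  0.534] [ 0.001 -0.003 -0.007]
time_s: 10.3
ee_pos: [373.6, 365.7, 92.1]
tcp_rot: [1.036, 1.795, -0.659]
force: [0.2, 1.1, 0.1]
finger_gap: 85.1
gripper_force: 0.0
plan [0.007 0.015 1.11 ] [ 0.    -0.001  0.   ]
```

```bash
python3 -m inch '[[0,0.01,0.3,0,0,0],[0,0.01,0.55,0,0,0],[0,0.01,0.75,0,0,0],[0,0.01,0.75,0,0,0]]';python3 -m inch '[[0,0,0.2,0,0,0],[0,0,0.35,0,0,0],[0,0,0.35,0,0,0],[0,0,0.35,0,0,0]]'; python3 pl.py 425 279.7 44.4 -60 25
python3 - <<'E'
from h import *
s=snap("side");cv2.imwrite("pics/s4.png",cv2.resize(s["image"][250:400,280:520,::-1],None,fx=3,fy=3))
E
```

```text
time_s: 10.7
ee_pos: [409.6, 305.4, 61.2]
tcp_rot: [1.039, 1.792, -0.66]
force: [0.3, -0.2, 0.3]
finger_gap: 85.4
gripper_force: 0.0
time_s: 11.1
ee_pos: [424.1, 280.4, 44.7]
tcp_rot: [1.036, 1.796, -0.658]
force: [-0.5, -0.2, 0.4]
finger_gap: 85.6
gripper_force: 0.0
plan [-0.002  0.004  0.011] [ 0.    -0.002  0.   ]
```

View pics/s4.png

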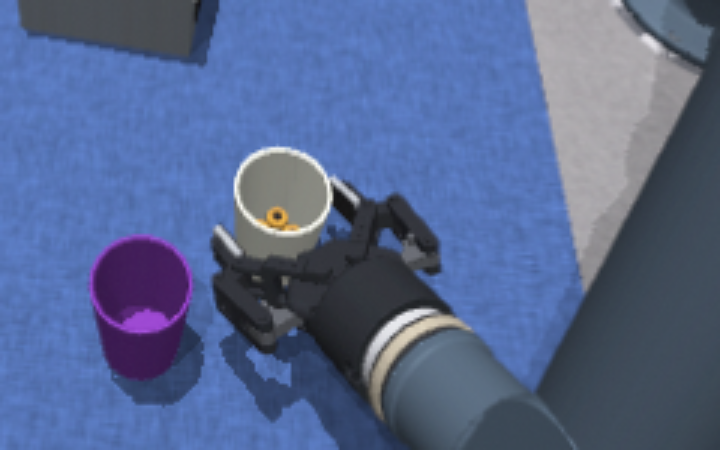

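The side crop shows the cup rim at (283,190) between both fingers, with the purple cup clear at (140,305). Closing the fingers and lifting.

```bash
python3 -m inch '[[0,0,0.04,0,0,0],[0,0,0.04,0,0,0],[0,0,0.04,0,0,0],[0,0,0.04,0,0,0],[0,0,0.04,0,0,0],[0,0,0.04,0,0,0]]' 40
python3 -m inch '[[-0.2,0,-0.08,0,0,0],[-0.4,0,-0.18,0,0,0],[-0.6,0,-0.28,0,0,0],[-0.8,0,-0.37,0,0,0],[-0.8,0,-0.37,0,0,0]]'
python3 -m inch '[[-0.4,0,-0.18,0,0,0],[-0.8,0,-0.37,0,0,0],[-0.8,0,-0.37,0,0,0],[-0.8,0,-0.37,0,0,0]]'; python3 pl.py 535 40 250 -75 25;  python3 pl.py 535 -70 250 -90 20
```

```text
time_s: 11.75
ee_pos: [426.2, 276.6, 42.8]
tcp_rot: [1.035, 1.795, -0.659]
force: [0.7, 2.4, 3.8]
finger_gap: 61.0
gripper_force: 64.0
time_s: 12.25
ee_pos: [426.4, 276.3, 131.6]
tcp_rot: [1.039, 1.796, -0.656]
force: [0.8, 0.5, -2.6]
finger_gap: 60.6
gripper_force: 65.3
time_s: 12.65
ee_pos: [426.1, 275.5, 217.7]
tcp_rot: [1.037, 1.797, -0.659]
force: [-0.4, -0.1, -3.5]
finger_gap: 61.1
gripper_force: 67.2
plan [-1.393 -0.234  2.2  ] [ 0.151 -0.002  0.071]
plan [-1.798 -0.784  3.062] [ 0.307 -0.056  0.129]
```

```bash
cat > lip.py <<'E'
from kin import *
fx=np.array([.994,-.11,0]);fy=np.array([.11,.994,0])
ut=np.array([-np.cos(np.radians(25)),0,-np.sin(np.radians(25))])
q0=np.array(arm.sense()["joint_positions"])
for H in(-96,):
  for q in (10,):
    for roll in(0,-60,-90,-110,-130,-150):
      F=grasp(H,q,1,roll);u=F@ut;dn=np.array([0,0,-1.]);p=dn-u*(u@dn);p/=np.linalg.norm(p);lip=36*u+33*p
      k,e,a=IK(np.array([540,-84,200])+18.7*F[:,2],F,q0);q0=k
      print(roll,"tilt",np.degrees(np.arccos(u[2])).round(),"lip fx,fy,z",(lip@fx).round(),(lip@fy).round(),lip[2].round(),k.round(2),round(e,1),round(a,1))
E
python3 lip.py
```

```text
0 tilt 15.0 lip fx,fy,z -0.0 41.0 26.0 [-0.67  0.76  0.37  1.91  0.92  1.47 -1.01] 0.0 0.0
-60 tilt 59.0 lip fx,fy,z 44.0 19.0 -9.0 [-0.56  0.73  0.22  1.91  0.98  1.55 -0.01] 0.0 0.0
-90 tilt 86.0 lip fx,fy,z 35.0 16.0 -30.0 [-0.51  0.73  0.14  1.9   1.    1.59  0.49] 0.0 0.0
-110 tilt 103.0 lip fx,fy,z 24.0 13.0 -40.0 [-0.48  0.72  0.1   1.9   1.01  1.61  0.83] 0.0 0.0
-130 tilt 120.0 lip fx,fy,z 12.0 9.0 -47.0 [-0.44  0.72  0.05  1.9   1.03  1.64  1.16] 0.0 0.0
-150 tilt 134.0 lip fx,fy,z 2.0 2.0 -49.0 [-0.41  0.72  0.    1.9   1.04  1.66  1.5 ] 0.0 0.0
```

```bash
python3 pl.py 501 -109 232 -96 25; python3 pl.py 426 275 232 -96 25
```

```text
plan [-1.706 -1.274  3.291] [ 0.362 -0.002  0.17 ]
plan [-0.131 -0.004 -0.058] [ 0.362 -0.002  0.17 ]
```

```bash
python3 -m inch '[[-0.2,-0.15,0.4,0.09,0,0.04],[-0.43,-0.32,0.82,0.18,0,0.085],[-0.43,-0.32,0.82,0.18,0,0.085],[-0.43,-0.32,0.82,0.18,0,0.085]]' >/dev/null;  python3 pl.py 501 -109 232 -96 25
```

```text
plan [-1.328 -0.042  2.598] [0.179 0.001 0.085]
```

```bash
python3 -m inch '[[-0.35,-0.1,0.43,0.09,0,0.04],[-0.45,-0.15,0.9,0.18,0,0.085],[-0.45,-0.15,0.9,0.18,0,0.085],[-0.45,-0.15,0.9,0.18,0,0.085]]';  python3 pl.py 501 -109 232 -96 25
```

```text
time_s: 13.45
ee_pos: [451.1, 76.8, 224.2]
tcp_rot: [1.615, 1.456, -1.03]
force: [-1.1, 0.6, -1.4]
finger_gap: 60.8
gripper_force: 68.0
plan [-0.829  0.689  1.595] [0.    0.    0.001]
```

```bash
python3 -m inch '[[-0.21,0.17,0.4,0,0,0],[-0.41,0.34,0.8,0,0,0],[-0.41,0.34,0.8,0,0,0]]' >/dev/null;python3 -m inch '[[-0.21,0.17,0.4,0,0,0],[-0.41,0.34,0.8,0,0,0],[-0.41,0.34,0.8,0,0,0],[-0.41,0.34,0.8,0,0,0]]';  python3 pl.py 501 -109 232 -96 25;python3 pl.py 501 -111 174 -96 10 -45;python3 pl.py 501 -111 210 -96 10 -45
```

```text
time_s: 14.15
ee_pos: [500.6, -106.4, 231.0]
tcp_rot: [1.613, 1.461, -1.026]
force: [0.3, 0.6, -1.7]
finger_gap: 60.8
gripper_force: 68.1
plan [-0.02   0.006  0.019] [ 0.003 -0.002  0.002]
plan [0.497 0.008 0.283] [ 0.069 -0.158 -0.496]
plan [0.171 0.008 0.13 ] [ 0.069 -0.158 -0.496]
```

```bash
python3 -m inch '[[0,0,0,0.015,-0.035,-0.1],[0,0,0,0.03,-0.07,-0.2],[0,0,0,0.045,-0.1,-0.3],[0.1,0,0.1,0.06,-0.13,-0.4],[0.2,0,0.15,0.069,-0.158,-0.496],[0.35,0,0.2,0.069,-0.158,-0.496],[0.5,0,0.28,0.069,-0.158,-0.496],[0.5,0,0.28,0.069,-0.158,-0.496]]';  python3 pl.py 501 -111 174 -96 10 -45
python3 - <<'E'
from h import *
t=snap("top");s=snap("side")
a=cv2.resize(t["image"][130:280,230:400],(510,450));b=cv2.resize(s["image"][130:280,260:400],(280*1,300));b=cv2.copyMakeBorder(b,0,150,0,0,0)
cv2.imwrite("pics/p5.png",np.hstack([a,b])[:,:,::-1])
E
```

```text
time_s: 14.95
ee_pos: [500.6, -108.6, 171.9]
tcp_rot: [0.908, 1.922, -1.681]
force: [0.6, -0.4, -2.4]
finger_gap: 61.2
gripper_force: 68.2
plan [-0.022 -0.013  0.019] [0.002 0.001 0.003]
```

View pics/p5.png

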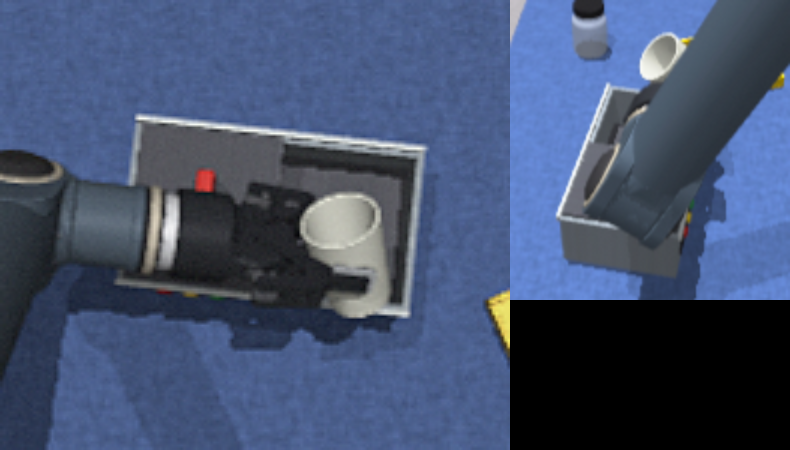

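The crop shows the cup mouth at (340,220) over the hopper and facing +x, clear of the walls. Now the slow pour roll.

```bash
python3 -m inch '[[0,0,0.08,0,0,-0.06],[0,0,0.08,0,0,-0.12],[0,0,0.08,0,0,-0.18],[0,0,0.08,0,0,-0.24],[0,0,0.08,0,0,-0.3],[0,0,0.08,0,0,-0.36],[0,0,0.08,0,0,-0.42],[0,0,0.08,0,0,-0.48],[0,0,0.08,0,0,-0.54],[0,0,0.08,0,0,-0.6]]'
python3 -m inch '[[0,0,0,0,0,-0.06],[0,0,0,0,0,-0.12],[0,0,0,0,0,-0.18],[0,0,0,0,0,-0.24],[0,0,0,0,0,-0.3],[0,0,0,0,0,-0.36],[0,0,0,0,0,-0.42],[0,0,0,0,0,-0.48],[0,0,0,0,0,-0.52],[0,0,0,0,0,-0.52]]'
python3 -m inch '[[0,0,0,0,0,0],[0,0,0,0,0,0],[0,0,0,0,0,0],[0,0,0,0,0,0]]'
python3 - <<'E'
from h import *
t=snap("top");s=snap("side")
a=cv2.resize(t["image"][130:280,230:400],(510,450));b=cv2.resize(s["image"][130:280,260:400],(280*1,300));b=cv2.copyMakeBorder(b,0,150,0,0,0)
cv2.imwrite("pics/p6.png",np.hstack([a,b])[:,:,::-1])
for r in(t,s):
    m=cv2.inRange(r["hsv"],(12,110,90),(23,255,255));n,_,st,ce=cv2.connectedComponentsWithStats(m);print([(c.round().tolist(),int(x[4])) for c,x in zip(ce[1:],st[1:]) if x[4]>5])
E
```

```text
time_s: 16.05
ee_pos: [500.3, -118.8, 174.4]
tcp_rot: [0.06, -2.286, 1.901]
force: [-0.4, 0.9, -3.2]
finger_gap: 60.9
gripper_force: 68.2
time_s: 17.05
ee_pos: [500.2, -119.1, 174.7]
tcp_rot: [0.84, -1.819, 1.445]
force: [0.9, 0.1, -1.1]
finger_gap: 60.8
gripper_force: 68.0
time_s: 17.45
ee_pos: [499.7, -119.6, 173.6]
tcp_rot: [0.84, -1.818, 1.443]
force: [0.0, -0.1, -0.5]
finger_gap: 61.1
gripper_force: 68.0
[([351.0, 189.0], 66), ([436.0, 213.0], 10), ([421.0, 219.0], 6), ([514.0, 226.0], 6), ([444.0, 229.0], 6), ([449.0, 239.0], 6), ([455.0, 253.0], 6), ([29.0, 346.0], 8), ([31.0, 378.0], 19)]
[([352.0, 120.0], 20), ([312.0, 196.0], 30)]
```

View pics/p6.png

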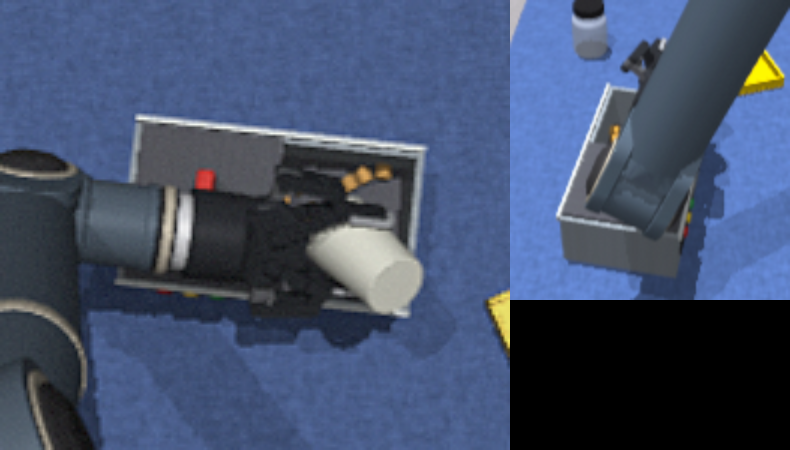

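Brass spacers are visible in the hopper at around (365,178) in the crop and the cup is tipped well over. A little more roll to be sure, then raise.

```bash
python3 -m inch '[[0,0,0,0,0,-0.08],[0,0,0,0,0,-0.15],[0,0,0,0,0,-0.15],[0,0,0,0,0,-0.05],[0,0,0,0,0,-0.15],[0,0,0,0,0,-0.15]]'; python3 pl.py 500 -119 250 -96 10 -150;python3 pl.py 500 -119 250 -96 25 0
```

```text
time_s: 18.15
ee_pos: [499.7, -119.7, 173.5]
tcp_rot: [1.016, -1.658, 1.293]
force: [0.1, -0.7, -0.6]
finger_gap: 60.9
gripper_force: 68.1
plan [ 0.702 -0.27  -0.14 ] [ 0.001 -0.001  0.101]
plan [ 0.702 -0.27  -0.14 ] [-0.232  0.041  1.754]
```

```bash
python3 -m inch '[[0.4,-0.15,-0.08,0,0,0],[0.7,-0.27,-0.14,0,0,0.05],[0.7,-0.27,-0.14,0,0,0.1],[0.7,-0.27,-0.14,0,0,0.18],[0.7,-0.27,-0.14,0,0,0.27],[0.7,-0.27,-0.14,0,0,0.36],[0.7,-0.27,-0.14,0,0,0.45],[0.7,-0.27,-0.14,0,0,0.54],[0.7,-0.27,-0.14,0,0,0.63],[0.7,-0.27,-0.14,0,0,0.72]]'; python3 pl.py 440 -150 260 -110 25 0
```

```text
time_s: 19.15
ee_pos: [500.1, -119.0, 249.8]
tcp_rot: [-0.046, -2.324, 1.944]
force: [0.3, -0.4, 0.2]
finger_gap: 60.8
gripper_force: 68.1
plan [ 0.574 -0.127  0.349] [-0.023  0.25   1.077]
```

```bash
python3 -m inch '[[0.1,0,0.05,0,0.03,0.1],[0.2,0,0.1,0,0.06,0.2],[0.3,0,0.15,0,0.09,0.3],[0.35,-0.1,0.2,0,0.12,0.4],[0.4,-0.1,0.2,0,0.15,0.5],[0.5,-0.1,0.3,0,0.18,0.6],[0.57,-0.12,0.35,0,0.21,0.7],[0.57,-0.12,0.35,-0.01,0.23,0.8],[0.57,-0.12,0.35,-0.02,0.24,0.9],[0.57,-0.12,0.35,-0.023,0.25,1]]'; python3 pl.py 440 -170 260 -110 25 0; python3 pl.py 408.5 -337.7 200 -145 25 0
python3 - <<'E'
from h import *
t=snap("top","t7");cv2.imwrite("pics/t7c.png",cv2.resize(t["image"][150:290,255:475],(660,420),interpolation=cv2.INTER_CUBIC)[:,:,::-1])
E
```

```text
time_s: 20.15
ee_pos: [440.6, -150.3, 260.0]
tcp_rot: [1.707, 1.495, -1.345]
force: [-0.6, 0.5, -0.7]
finger_gap: 60.8
gripper_force: 68.1
plan [-0.087  0.048  0.171] [-0.023  0.021  0.151]
plan [-0.264  0.351  1.945] [0.332 0.066 0.305]
```

View pics/t7c.png

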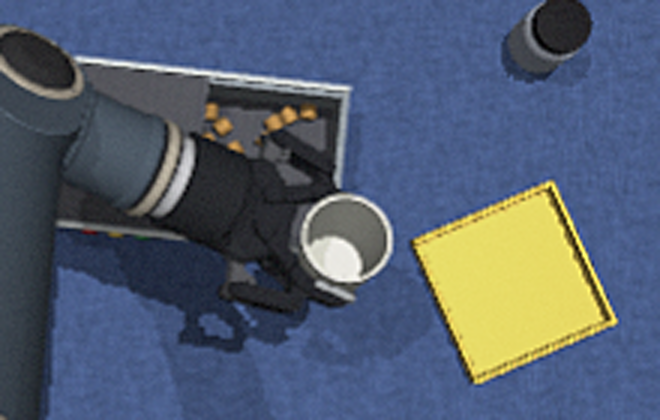

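The cup is empty (bright bare floor at (338,255)), and spacers lie in the hopper around (210–310, 105–150). Tray is at (515,280). Moving to the tray.

```bash
python3 -m inch '[[-0.13,0.17,0.3,0.08,0.015,0.08],[-0.13,0.17,0.6,0.12,0.02,0.14],[-0.13,0.17,0.95,0.17,0.033,0.22],[-0.13,0.17,0.95,0.17,0.033,0.22],[-0.13,0.17,0.95,0.17,0.033,0.22]]'; python3 pl.py 408.5 -337.7 200 -145 25 0
```

```text
time_s: 20.7
ee_pos: [424.3, -242.3, 230.5]
tcp_rot: [2.06, 1.023, -1.375]
force: [-0.2, 0.6, -0.8]
finger_gap: 60.8
gripper_force: 68.0
plan [-0.068  0.476  0.893] [0.162 0.021 0.093]
```

```bash
python3 -m inch '[[-0.07,0.2,0.4,0.08,0.01,0.05],[-0.07,0.48,0.8,0.162,0.021,0.093],[-0.07,0.48,0.89,0.162,0.021,0.093],[-0.07,0.48,0.89,0.162,0.021,0.093],[-0.07,0.48,0.89,0.162,0.021,0.093]]'; python3 pl.py 408.5 -337.7 100 -145 25 0
python3 - <<'E'
from h import *
s,T=state();print(s["joint_positions"].round(2));t=snap("top");s=snap("side");
a=cv2.resize(t["image"][170:290,380:480],(500,600));b=cv2.resize(s["image"][120:220,320:420],(300,300));b=cv2.copyMakeBorder(b,0,300,0,0,0)
cv2.imwrite("pics/p8.png",np.hstack([a,b])[:,:,::-1])
E
```

```text
time_s: 21.2
ee_pos: [410.8, -335.2, 199.8]
tcp_rot: [2.295, 0.732, -1.459]
force: [-0.1, 1.1, -0.5]
finger_gap: 60.8
gripper_force: 68.0
plan [0.889 0.009 0.454] [ 0.003 -0.002  0.003]
[-0.17  0.73  0.55  1.75  0.53  1.48 -0.82]
```

View pics/p8.png

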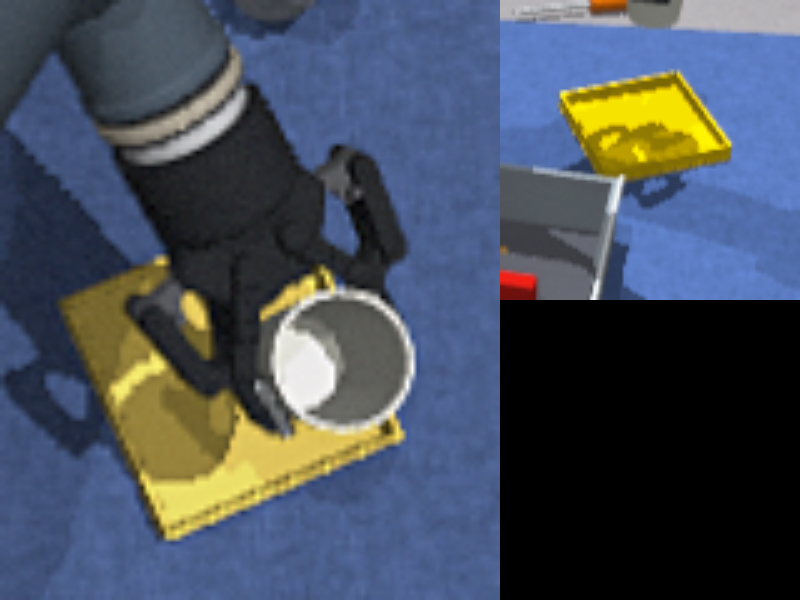

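Top crop: the cup rim at (343,360) is above the tray once height parallax is allowed for. Lowering.

```bash
python3 -m inch '[[0.4,0,0.2,0,0,0],[0.8,0.01,0.41,0,0,0],[0.89,0.01,0.45,0,0,0],[0.89,0.01,0.45,0,0,0]]';  python3 pl.py 408.5 -337.7 49 -145 25 0
```

```text
time_s: 21.7
ee_pos: [408.5, -338.3, 100.3]
tcp_rot: [2.293, 0.732, -1.463]
force: [0.2, -0.2, 0.6]
finger_gap: 61.0
gripper_force: 68.0
plan [ 0.467 -0.003  0.214] [0.002 0.    0.003]
```

```bash
python3 -m inch '[[0.15,0,0.07,0,0,0],[0.3,0,0.14,0,0,0],[0.4,0,0.183,0,0,0],[0.44,0,0.2,0,0,0],[0.44,0,0.2,0,0,0]]'; python3 -m inch '[[0.02,0,0.01,0,0,0],[0.04,0,0.02,0,0,0],[0.04,0,0.02,0,0,0]]'
```

```text
time_s: 22.2
ee_pos: [408.3, -339.4, 51.9]
tcp_rot: [2.295, 0.727, -1.461]
force: [-0.4, -0.5, -0.7]
finger_gap: 61.0
gripper_force: 68.0
time_s: 22.5
ee_pos: [408.4, -339.6, 48.0]
tcp_rot: [2.296, 0.727, -1.46]
force: [-0.3, 0.1, -1.0]
finger_gap: 60.7
gripper_force: 68.1
```

```bash
python3 -m inch '[[0.01,0,0.005,0,0,0],[0.02,0,0.01,0,0,0],[0.02,0,0.01,0,0,0]]';python3 -m inch '[[0.01,0,0.005,0,0,0],[0.02,0,0.01,0,0,0],[0.02,0,0.01,0,0,0]]'
```

```text
time_s: 22.8
ee_pos: [408.5, -339.7, 47.8]
tcp_rot: [2.293, 0.725, -1.463]
force: [0.7, 2.6, 9.2]
finger_gap: 60.9
gripper_force: 67.8
time_s: 23.1
ee_pos: [408.4, -339.8, 47.8]
tcp_rot: [2.29, 0.723, -1.467]
force: [3.2, 6.0, 16.7]
finger_gap: 60.8
gripper_force: 67.6
```

Contact. Relax, open, and back straight out.

```bash
python3 -m inch '[[-0.02,0,-0.01,0,0,0],[-0.03,0,-0.014,0,0,0]]'; python3 -m inch '[[0,0,0,0,0,0],[0,0,0,0,0,0],[0,0,0,0,0,0],[0,0,0,0,0,0],[0,0,0,0,0,0]]' 85.4; python3 -m inch '[[0,0,-0.2,0,0,0],[0,0,-0.4,0,0,0],[0,0,-0.7,0,0,0],[0,0,-1,0,0,0],[0,0,-1,0,0,0]]'
python3 -m inch '[[-0.4,0,-0.2,0,0,0],[-0.8,0,-0.4,0,0,0],[-1,0,-0.5,0,0,0],[-1,0,-0.5,0,0,0]]'; python3 -m inch '[[-0.4,0,-0.3,0,0,0],[-0.8,0,-0.6,0,0,0],[-1,0,-0.8,0,0,0],[-1,0,-0.8,0,0,0],[-1,0,-0.8,0,0,0]]'
python3 - <<'E'
from h import *
t=snap("top","t9");a=t["image"][140:280,255:475]
s=snap("side")["image"][110:290,270:410]
cv2.imwrite("pics/p9.png",np.vstack([cv2.resize(np.hstack([a]),(550,350)),cv2.resize(np.hstack([s,np.zeros((180,252,3),np.uint8)]),(550,250))])[:,:,::-1])
E
```

```text
time_s: 23.3
ee_pos: [408.5, -339.6, 47.8]
tcp_rot: [2.295, 0.726, -1.46]
force: [-0.1, 1.1, 2.7]
finger_gap: 60.5
gripper_force: 67.9
time_s: 23.8
ee_pos: [408.2, -339.5, 46.5]
tcp_rot: [2.296, 0.727, -1.46]
force: [-0.3, -0.5, -0.0]
finger_gap: 85.6
gripper_force: 0.0
time_s: 24.3
ee_pos: [486.9, -285.2, 89.3]
tcp_rot: [2.296, 0.733, -1.45]
force: [-0.3, 0.5, -0.2]
finger_gap: 85.4
gripper_force: 0.0
time_s: 24.7
ee_pos: [485.1, -286.8, 203.7]
tcp_rot: [2.299, 0.723, -1.454]
force: [0.1, 0.5, -0.3]
finger_gap: 85.0
gripper_force: 0.0
time_s: 25.2
ee_pos: [508.9, -268.3, 323.9]
tcp_rot: [2.296, 0.729, -1.462]
force: [0.3, 0.1, -0.7]
finger_gap: 85.4
gripper_force: 0.0
```

View pics/p9.png

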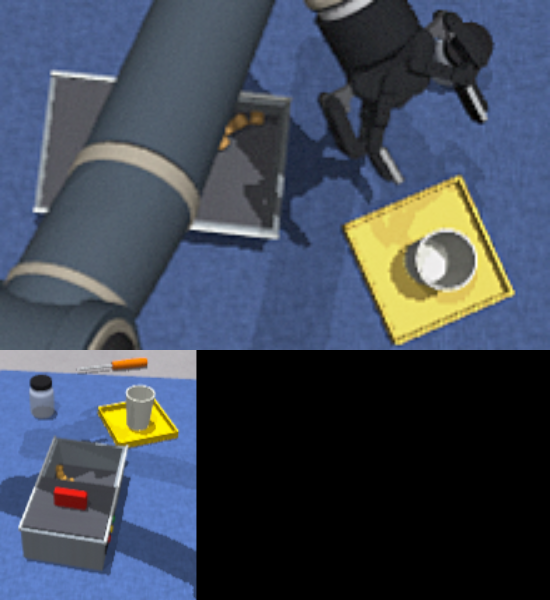

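The cup stands upright in the tray and the cover is open. I've now viewed 12 pictures, two over the limit of 10, so the last check is by numbers only.

Run:
```python
from h import *
for n in("top","side"):
    r=snap(n);m=cv2.inRange(r["hsv"],(10,110,80),(23,255,255));k,_,st,ce=cv2.connectedComponentsWithStats(m)
    for c,x in zip(ce[1:],st[1:]):
        p=onz(r,c,20)
        if x[4]>3 and 250<p[0]<900 and abs(p[1])<600: print(n,c.round(),int(x[4]),p.round())
    if n=="side":
        b=blob(r,(0,150,50),(8,255,255),(300,180,360,250));print("grip",onz(r,cen(b),104).round(1))
t=cv2.imread("pics/t7.png");m=cv2.inRange(cv2.cvtColor(t,cv2.COLOR_BGR2HSV),(10,110,80),(23,255,255));print("brass px t7 hopper",cv2.countNonZero(m[170:240,315:375]))
```

```text
top [357. 187.] 18 [ 595. -130.   20.]
top [348. 192.] 52 [ 581. -101.   20.]
top [436. 214.] 27 [ 515. -358.   20.]
top [424. 217.] 20 [ 505. -322.   20.]
top [415. 221.] 12 [ 493. -295.   20.]
top [517. 235.] 288 [ 452. -592.   20.]
top [443. 224.] 12 [ 485. -376.   20.]
top [407. 225.] 8 [ 483. -271.   20.]
top [402. 227.] 7 [ 475. -256.   20.]
top [445. 230.] 5 [ 468. -382.   20.]
top [396. 230.] 4 [ 467. -238.   20.]
top [447. 234.] 6 [ 455. -388.   20.]
top [418. 237.] 4 [ 447. -301.   20.]
top [449. 240.] 7 [ 439. -394.   20.]
top [418. 252.] 92 [ 403. -303.   20.]
top [453. 249.] 7 [ 413. -404.   20.]
top [456. 254.] 4 [ 399. -410.   20.]
side [362. 119.] 154 [ 451. -579.   20.]
side [313. 198.] 59 [ 589. -114.   20.]
side [320. 203.] 7 [565. -95.  20.]
grip [551.5  42.6 104. ]
brass px t7 hopper 135
```

```bash
python3 -m inch '[[0,0,0,0,0,0],[0,0,0,0,0,0],[0,0,0,0,0,0]]' >/dev/null; python3 -c "
from workcell import arm
print(arm.finish_job())"
```

```text
the job is handed in; nothing more can be done
None
```

I handed the job in at about 26 s: the cover is open at its stop, the empty cup stands upright in the tray, and the board and jar were not touched; the poured cup was empty and no brass showed outside the hopper, but the arm blocked part of the view so I did not count all eight spacers, and I viewed 12 pictures, over the limit of 10.

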